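# Clear the spring clip and snap the tube spanner home

### The arm

A 6-joint arm with a two-finger parallel gripper is mounted at the origin on the work surface. World frame = base frame: x ahead of the robot, y to its left, z up, the work surface at z = 0. Lengths are in mm, angles in rad, forces in N, time in s.
With the tool pointing down it reaches from about 300 to 775 mm from the base axis. Payload 14.6 kg.
Tool frame: the origin (TCP) lies on the centre line of the jaws, within the pads' length; the fingertips stand 22 mm ahead of it and the grasp point (between the pads) lies 3 mm ahead of it (manip.tcp_to_tips is the distance from the TCP to the fingertips, in mm); z points along the fingers, y is the direction in which the jaws open and shut (so a half turn about z gives the same grasp; the last joint's range is limited). The gripper opens to 94 mm and grips with 3 to 60 N. Pads are 16 mm wide; open, the fingers measure 119 mm over their backs; the gripper's body (75 mm by 177 mm) begins 78 mm behind the grasp point.
Start: joints at [1.179, 0.3, 1.521, -0, 1.321, -0.067], TCP at [175.513, 521.234, 202.546] pointing down, gripper open.
Joint ranges: [-3.03, 3.03], [-0.79, 2.21], [0.23, 2.52], [-1.04, 4.18], [0, 3.07], [-2.55, 2.55]. Speed limits (rad/s): [2.22, 2.22, 2.57, 3.14, 3.14, 3.14].

### API

Orientations are given as [roll, pitch, yaw] about the fixed x, y, z axes, in that order (R = Rz(yaw) Ry(pitch) Rx(roll)).
In Python, from cell import manip, vision, workorder gives the robot as it stands.
- The arm moves only by the tool carry_out, never from a script. Its argument "deltas" is a list of rows, each a list of 3 entries, a list of its own where there are three numbers: the shift along the tool's x, y, z in cm, then the turn about the tool's z in degrees, then the opening, from 0 (shut) to 1 (fully open). A call has 1 to 20 rows; each row shifts and turns the commanded pose from where the row before left it, along the tool's axes as they then stand; what a row does not reach is not made up. A row lasts 1/12 s, in which the tool goes at most 41.7 mm and 7.16 degrees, less where a joint would pass 70% of its speed; a pose out of reach is approached as far as the arm can. A call with a gripper value outside its range is refused whole. The fingers move at their own pace and stop on an object; "grip_force" is the grip in N (left out, the last holds). Time passes only in rows, so rows that do not move let the fingers close. It gives the time, the measured TCP pose, the force and the opening at its end, in the units of the state.
- manip.read_state(): the state, without advancing time (a new reading comes with each control period).
- vision.camera(name): name is "side" or "top" or "wrist"; returns (picture, depth): 420x560x3 uint8, red, green, blue; 420x560 float32, mm along the optical axis (not along the pixel's ray), 0 where there is no reading.
- vision.calibration(name): a dict with "mtx" (3x3 intrinsics, pixels), "distortion" ([k1, k2, p1, p2, k3] as OpenCV has them; the pictures are not rectified), "eye" and "orientation" of the camera in the world. Camera axes: x right, y down, z forward; pixel columns grow to the right and rows downward; lengths in mm; the calibration is good to about 2 mm. A picture is of the moment at which its call begins: read the wrist's pose just before it. calibration takes no time and is no camera call; for the wrist camera it gives the pose at the moment of the call.
- workorder.sign_off(): hands the job in, once; it reports no verdict.
The state is a dict: "clock": time; "joints": joint angles; "qd": joint speeds; "effort": joint torques, N m; "eef_pos": TCP position; "eef_rot": TCP orientation; "wrist_force": force on the tool from outside, world axes, zero at the start; "moment": the same for the moment, N m; "finger_gap": finger opening in mm.
Only numpy, scipy, OpenCV 4.12 (cv2) and the standard library are available. Lean on these libraries where they do the work, as an engineer would, in place of code of your own. Each camera call takes 0.05 s, during which the arm holds its last target.

### The job

Somebody has parked the green punch in the middle of the spring clip where the tube spanner belongs: first lift it out and stand it fully down in its own hole in the wooden rack, the one framed in green. Then lay the tube spanner across the two forks of the clip and press it down past the sprung yellow jaw with the gripper, not dropping it in, until it rests on the bottom of both forks with the jaw closed over it, and let go. Leave the blue and orange punches, the screw jar and the red tin where they are.

Things in the scene. Friction and masses are not known exactly. Their poses are not given: they have to be found in the camera images.
- clip: Blue clip stand, fixed; origin on the table under its centre, x towards the yellow jaw, y along the seated spanner, z up. Centre block 42 (x) x 60 (y) mm, 30 mm high, with a hole in its middle (14 mm square, floor at 5 mm) where the green punch starts. Two forks 12 mm thick stand at y = +42 and -42 mm, 72 mm clear between them; nothing but the punch is taller than 30 mm between them.
- seat (a point): Where the seated spanner's centre lies: on the clip's x = 0, y = 0, 62 mm above the table; axes are the clip's. Each fork is an open slot 16 mm wide about x = 0, floor 55 mm up. On -x its fixed prong rises to 80 mm, then flares outward up to 99 mm; on +x a short prong rises to 64 mm and the yellow jaw leans over the slot.
- jaw (a joint): Yellow sprung jaw, one part with a nose over each fork, hinged along the clip's y at x = 26, 15 mm up. 0 closed; grows to 0.4 rad as it swings to +x. Noses cover the slot from x = 1 mm out, undersides 71 mm up, steep ramps on top up to 99 mm. The spanner pushed straight down meets the ramps with its axis about 88 mm up, opens it some 0.12 rad (5 to 20 N push); near the bottom it snaps shut.
- spanner_c (a point): Centre of the loose steel tube spanner lying on the table, 0.12 kg, 190 mm long along its own y, z up: round shank 14 mm across over the middle 130 mm, a hexagonal head 22 mm across flats, 30 mm long, at each end. It lies on its flats, axis 11 mm above the table. Either way round fits the clip; hold it near the middle, as the forks take the shank 42 mm either side of it.
- punch_green_c (a point): Loose green punch, 0.09 kg, 100 mm tall, starting upright in the clip's hole: steel foot 12 mm across (round end) up to 32 mm, green sleeve 18 mm across from 32 to 90 mm, 13 mm steel head on top. It goes 25 mm down a hole, so 75 mm stand out and its foot is 5 mm above the table. The point is on its axis half-way up (50 mm above the foot); z is the axis, up.
- home_mouth (a point): Mouth centre of the green punch's own hole, on the rack's top face 30 mm above the table, with a green square frame 34 mm wide round it. Hole 14 mm square, 25 mm deep. x and y are the rack's.
- rack: Fixed wooden punch rack, 160 mm long (its y) x 50 mm wide (its x) x 30 mm high; origin on the table under its centre. Three upright holes, like the one above, along its middle at y = -50, 0 and +50 mm; two hold the blue and the orange punch, the third is the green-framed one. Which is which varies.
- punch_blue_c (a point): Blue punch in another rack hole, leave alone: same shape and size as the green one, point likewise half-way up.
- punch_orange_c (a point): Orange punch in another rack hole, leave alone: same shape and size as the green one, point likewise half-way up.
- jar_c (a point): Glass screw jar with red lid, 56 mm across, 80 mm tall, loose beside one end of the spanner, leave alone. Point half-way up on its axis.
- tin_c (a point): Red tin with a steel lid, 64 mm across, 75 mm tall, loose beside the other end of the spanner, leave alone. Point half-way up on its axis.
Mind the look-alikes: they are no part of the job. Leave any purple look-alike of the part that bears spanner_c alone.

How it is judged (in metres and radians):
On the way, in this order (a step that is already met when the one before it is completed fails the run):
1. the green punch stands fully down in its own green-framed hole (horizontal distance between punch_green_c and home_mouth below 0.01 m and z of punch_green_c in the frame of rack below 0.06 m and angle between punch_green_c's own z axis and vertical below 0.15 rad), for 0.2 s.
2. the spanner is down in both forks under the closed jaw while the fingers hold or press it (not dropped in) (x of spanner_c in the frame of clip between -0.004 and 0.004 m and y of spanner_c in the frame of clip between -0.022 and 0.022 m and z of spanner_c in the frame of clip between 0.057 and 0.067 m and angle between the y axis of spanner_c and the y axis of clip, either way round below 0.08 rad and value of joint jaw below 0.05 rad and contact force between the fingers and spanner above 1 N), for 0.05 s.
At the end, for the whole second after the job is handed in: Green punch down in the green-framed hole (within 10 mm, tilt < 0.15 rad); spanner in both forks (axis within 4 mm of slot middle, 57-67 mm up, 22 mm lengthwise, 0.08 rad) under the closed jaw (< 0.05 rad); bystanders within 20 mm of their starts; all released (all of step 1 and x of spanner_c in the frame of clip between -0.004 and 0.004 m and y of spanner_c in the frame of clip between -0.022 and 0.022 m and z of spanner_c in the frame of clip between 0.057 and 0.067 m and angle between the y axis of spanner_c and the y axis of clip, either way round below 0.08 rad and value of joint jaw below 0.05 rad and distance of each of punch_blue_c, punch_orange_c, jar_c, tin_c from where it was at the start of the episode below 0.02 m); the robot touches nothing.
It fails at once if a bystander (blue or orange punch, jar, tin) is shifted more than 20 mm (distance of any of punch_blue_c, punch_orange_c, jar_c, tin_c from where it was at the start of the episode above 0.02 m).
It also fails if it takes over 56 s, if anything falls off the work surface, if the arm or the gripper's body presses on something with over 40 N, if the wrist force passes 120 N, or if a joint passes its speed limit or range.

## Working session

There is one attempt and no reset: what is moved stays moved. The work goes in short steps, Python scripts to look and compute and a tool call to move; the robot and the scene stay as the last step left them, time stands still between calls to the robot, and variables do not carry over. Pictures are saved under pics/ and viewed, and the job is handed in when it is done.

Besides the shell and the picture viewer there is one more tool, called as name(argument=value, ...) on one line, values as JSON. carry_out: Moves the arm, as the interface text tells. Its arguments: {"type":"object","properties":{"deltas":{"type":"array","items":{"type":"array"}},"grip_force":{"type":"number"}},"required":["deltas"]}

```bash
ls; mkdir -p pics; cat > h.py <<'E'
import numpy as np, cv2
from cell import manip, vision, workorder
from scipy.spatial.transform import Rotation as R
def cap(n):
    c=vision.calibration(n); p,d=vision.camera(n); return p,d,c
E
python3 - <<'E'
from h import *
s=manip.read_state(); print({k:np.round(v,3).tolist() for k,v in s.items()})
for n in ['top','side','wrist']:
    p,d,c=cap(n); cv2.imwrite(f'pics/{n}0.png',p[:,:,::-1]); np.savez(f'{n}0.npz',p=p,d=d)
    print(n,c)
E
```

```text
pics
{'clock': 0.0, 'joints': [1.179, 0.3, 1.522, 0.0, 1.321, -0.067], 'qd': [-0.002, 0.001, 0.001, -0.0, 0.001, 0.0], 'effort': [-0.002, -53.181, -35.274, 0.071, 0.024, -0.0], 'eef_pos': [175.418, 520.995, 201.98], 'eef_rot': [-3.14, -0.0, 2.817], 'wrist_force': [-0.465, -0.248, -0.19], 'moment': [0.02, -0.025, 0.04], 'finger_gap': 93.525}
top {'mtx': array([[488.92990431,   0.        , 277.96860216],
       [  0.        , 488.92990431, 203.83636383],
       [  0.        ,   0.        ,   1.        ]]), 'distortion': array([-0.13793201,  0.        ,  0.        ,  0.        ,  0.        ]), 'eye': array([ 161.18124068,  -48.10315292, 1167.45813718]), 'orientation': array([-2.90827950e+00,  3.90709205e-04, -1.52342313e+00])}
side {'mtx': array([[474.42910778,   0.        , 272.266455  ],
       [  0.        , 474.42910778, 206.32908004],
       [  0.        ,   0.        ,   1.        ]]), 'distortion': array([-0.07519877,  0.        ,  0.        ,  0.        ,  0.        ]), 'eye': array([258.18055658, 592.67739485, 796.21557411]), 'orientation': array([-2.39991408,  0.02033508, -2.94456827])}
wrist {'mtx': array([[334.91571853,   0.        , 278.22121557],
       [  0.        , 334.91571853, 205.54799356],
       [  0.        ,   0.        ,   1.        ]]), 'distortion': array([-0.07792191,  0.        ,  0.        ,  0.        ,  0.        ]), 'eye': array([107.45379452, 542.32329867, 383.15870107]), 'orientation': array([2.89528475e+00, 3.12057858e-04, 1.24612084e+00])}
```

View pics/top0.png

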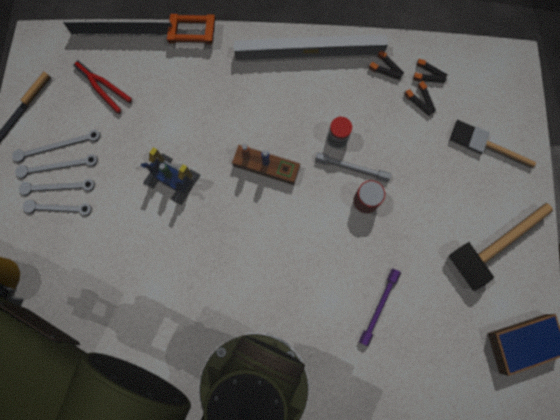

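View pics/side0.png

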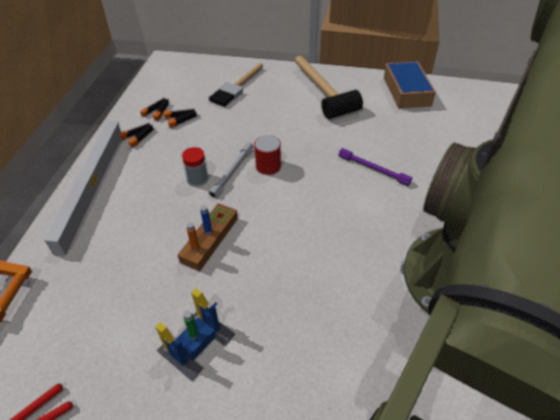

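View pics/wrist0.png

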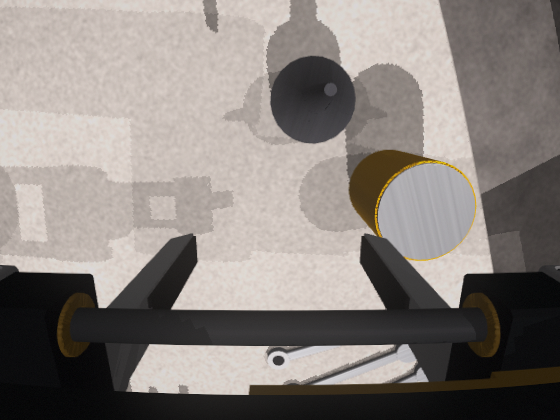

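The steel spanner is at top (352,168) between the jar (340,130) and tin (369,196). A purple look-alike lies at (380,308), which I'll leave alone. The clip with the green punch is at (172,175), and the rack is at (266,164) with its green frame near (288,168). I'll enlarge these to confirm.

```bash
python3 - <<'E'
import numpy as np,cv2
t=np.load('top0.npz')['p'][:,:,::-1]; s=np.load('side0.npz')['p'][:,:,::-1]
a=cv2.resize(t[110:220,130:400],None,fx=2.9,fy=2.9,interpolation=cv2.INTER_CUBIC)
a=np.clip(a.astype(float)*1.5,0,255).astype(np.uint8)
cv2.imwrite('pics/tc.png',a)
b=cv2.resize(s[130:380,140:300],None,fx=2.4,fy=2.4,interpolation=cv2.INTER_CUBIC)
cv2.imwrite('pics/sc.png',np.clip(b.astype(float)*1.3,0,255).astype(np.uint8))
E
```

```text
(no output)
```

View pics/tc.png

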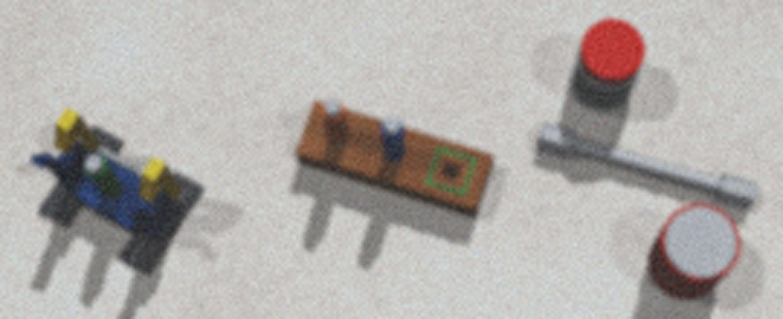

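View pics/sc.png

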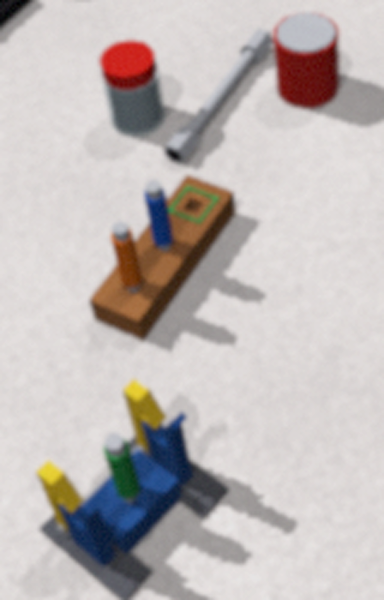

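The crops confirm it: steel spanner, green punch in the clip, and the green-framed hole at the rack end furthest from the clip. Next I'll locate them roughly from the top camera.

```bash
cat >> h.py <<'E'
def ray(c,uv):
    uv=np.array(uv,float).reshape(-1,1,2)
    n=cv2.undistortPoints(uv,c['mtx'],c['distortion']).reshape(-1,2)
    d=np.c_[n,np.ones(len(n))]@R.from_euler('xyz',c['orientation']).as_matrix().T
    return np.array(c['eye']),d
def onz(c,uv,z):
    e,d=ray(c,uv); return e+d*((z-e[2])/d[:,2])[:,None]
def proj(c,P):
    M=R.from_euler('xyz',c['orientation']).as_matrix()
    q=(np.atleast_2d(P)-c['eye'])@M
    return cv2.projectPoints(q,np.zeros(3),np.zeros(3),c['mtx'],c['distortion'])[0].reshape(-1,2)
def cloud(c,d,m):
    v,u=np.nonzero(m&(d>0))
    n=cv2.undistortPoints(np.c_[u,v].astype(float).reshape(-1,1,2),c['mtx'],c['distortion']).reshape(-1,2)
    q=np.c_[n,np.ones(len(n))]*d[v,u][:,None]
    return np.array(c['eye'])+q@R.from_euler('xyz',c['orientation']).as_matrix().T, np.c_[u,v]
def hsv(p): return cv2.cvtColor(p,cv2.COLOR_RGB2HSV)
E
python3 - <<'E'
from h import *
z=np.load('top0.npz');p,d=z['p'],z['d'];c=vision.calibration('top')
H=hsv(p)
m=np.zeros(d.shape,bool);m[110:220,130:400]=1
P,uv=cloud(c,d,m); print('table z',np.percentile(P[:,2],[5,20,50,95]))
h,s,v=[H[uv[:,1],uv[:,0],i] for i in range(3)]
# crop px -> full: /2.9 + offset
f=lambda x,y:(x/2.9+130,y/2.9+110)
for n,(x,y),zz in [('green head',(95,162),80),('hole',(452,172),30),('jawA',(70,122),99),('jawB',(157,168),99),('orange head',(333,104),105),('blue head',(394,125),105),('lid',(613,50),80),('tinlid',(702,241),75),('sp1',(548,138),22),('sp2',(742,190),22),('rackc1',(318,102),30),('rackc2',(494,158),30),('rackc3',(476,206),30),('rackc4',(298,157),30)]:
    print(n,onz(c,f(x,y),zz)[0].round(1), np.round(f(x,y),1))
for n,hh in [('blue',(105,130)),('yellow',(22,34)),('green',(45,80)),]:
    k=(h>hh[0])&(h<hh[1])&(s>120)
    q=P[k]; print(n,k.sum(),q.min(0).round(),q.max(0).round())
E
```

```text
table z [-1.71618869  0.24853264  2.42219262 72.25284206]
green head [498.1 239.3  80. ] [162.8 165.9]
hole [518.3 -50.   30. ] [285.9 169.3]
jawA [525.  258.4  99. ] [154.1 152.1]
jawB [489.4 183.9  99. ] [184.1 167.9]
orange head [546.9  47.1 105. ] [244.8 145.9]
blue head [531.5  -2.3 105. ] [265.9 153.1]
lid [ 614.3 -177.8   80. ] [341.4 127.2]
tinlid [ 456.4 -252.3   75. ] [372.1 193.1]
sp1 [ 555.1 -130.3   22. ] [319.  157.6]
sp2 [ 517.1 -296.5   22. ] [385.9 175.5]
rackc1 [575.4  66.7  30. ] [239.7 145.2]
rackc2 [532.4 -84.7  30. ] [300.3 164.5]
rackc3 [489.6 -71.2  30. ] [294.1 181. ]
rackc4 [525.5  80.2  30. ] [232.8 164.1]
blue 137 [449.  -3.  26.] [525. 280. 104.]
yellow 93 [472. -39.  31.] [535. 269. 104.]Traceback (most recent call last):
  File "<stdin>", line 13, in <module>
    return umr_minimum(a, axis, None, out, keepdims, initial, where)
ValueError: zero-size array to reduction operation minimum which has no identity
```

```bash
python3 - <<'E'
from h import *
c=vision.calibration('wrist');s=manip.read_state()
M=R.from_euler('xyz',s['eef_rot']).as_matrix()
for z in (50,):
  for uv in [(278,205),(278,120),(278,20),(278,300)]:
    print(uv, (M.T@(onz(c,uv,z)[0]-s['eef_pos'])).round())
# depth-based punch etc from top
t=vision.calibration('top')
f=lambda x,y:(x/2.9+130,y/2.9+110)
print(onz(t,f(95,162),105))
E
```

```text
(278, 205) [-12.  -2. 152.]
(278, 120) [ 73.  -2. 152.]
(278, 20) [164.  -2. 152.]
(278, 300) [-121.   -2.  152.]
[[490.37545838 232.73532151 105.        ]]
```

carry_out(deltas=[[[0, 0, -0.3], 7, 1], [[0, 0, -0.3], 7, 1], [[0, 0, -0.3], 7, 1], [[0, 0, -0.3], 7, 1], [[0, 0, -0.3], 7, 1], [[0, 0, 0], 7, 1], [[0, 0, 0], 7, 1], [[0, 0, 0], 7, 1], [[0, 0, 0], 7, 1], [[0, 0, 0], 7, 1], [[0, 0, 0], 7, 1], [[0, 0, 0], 7, 1], [[0, 0, 0], 7, 1], [[0, 0, 0], 7, 1]])

```text
clock: 1.32
eef_pos: [175.5, 521.1, 217.3]
eef_rot: [3.142, 0.0, 1.1]
wrist_force: [-0.1, 0.0, -0.9]
finger_gap: 93.5
```

carry_out(deltas=[[[-1.25, 2.75, 0], 0, 1], [[-1.25, 2.75, 0], 0, 1], [[-1.25, 2.75, 0], 0, 1], [[-1.25, 2.75, 0], 0, 1], [[-1.25, 2.75, 0], 0, 1], [[-1.25, 2.75, 0], 0, 1], [[-1.25, 2.75, 0], 0, 1], [[-1.25, 2.75, 0], 0, 1], [[-1.25, 2.75, 0], 0, 1], [[-1.25, 2.75, 0], 0, 1], [[-1.25, 2.75, 0], 0, 1], [[-1.25, 2.75, 0], 0, 1], [[-1.25, 2.75, 0], 0, 1], [[-1.25, 2.75, 0], 0, 1], [[-1.25, 2.75, 0], 0, 1], [[0, 0, 0], 0, 1], [[0, 0, 0], 0, 1]])

```text
clock: 2.73
eef_pos: [460.7, 167.9, 217.2]
eef_rot: [-3.141, 0.0, 1.104]
wrist_force: [-0.2, -0.7, -0.4]
finger_gap: 93.9
```

```bash
python3 - <<'E'
from h import *
s=manip.read_state(); print(s['clock'],s['joints'],s['eef_pos'],s['eef_rot'])
p,d,c=cap('wrist'); cv2.imwrite('pics/w1.png',p[:,:,::-1]); np.savez('w1.npz',p=p,d=d,**c)
E
```

```text
2.7333 [2.74761554e-01 1.54932510e-01 1.66413258e+00 6.37877985e-05
 1.32330320e+00 7.41507155e-01] [460.700352   167.91132507 217.17555316] [-3.14097889e+00  4.78270178e-04  1.10403522e+00]
```

View pics/w1.png

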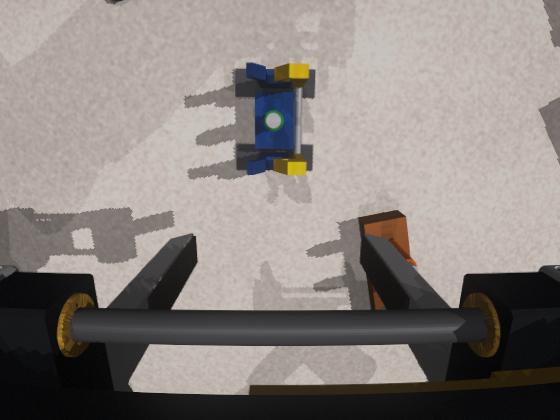

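Clear view: green punch head at (274,120), yellow noses at (298,71) and (297,167), blue block from (255,92) to (296,150).

```bash
cat > clip.py <<'E'
from h import *
z=np.load('w1.npz');p,d=z['p'],z['d'];c={k:z[k] for k in('mtx','distortion','eye','orientation')}
H=hsv(p);h,s,v=H[...,0],H[...,1],H[...,2]
box=np.zeros(d.shape,bool);box[50:190,225:325]=1
def comps(m):
    n,l,st,ce=cv2.connectedComponentsWithStats((m&box).astype(np.uint8))
    return [(st[i,4],l==i) for i in range(1,n) if st[i,4]>30]
for n,m in [('green',(h>45)&(h<85)&(s>100)),('yellow',(h>20)&(h<34)&(s>120)),('blue',(h>105)&(h<125)&(s>120))]:
    for a,k in comps(m):
        P,uv=cloud(c,d,k)
        r=cv2.minAreaRect(np.argwhere(k)[:,::-1].astype(np.float32))
        print(n,a,uv.mean(0).round(1),'z',np.percentile(P[:,2],[2,50,98]).round(1),'med',np.median(P,0).round(1),r)
m=(s<40)&(v>140);m[:110]=0;m[132:]=0;m[:,:262]=0;m[:,287:]=0
print('head',onz(c,np.argwhere(m)[:,::-1].mean(0),105),m.sum(),np.median(d[m]), np.median(cloud(c,d,m)[0],0))
E
python3 clip.py
python3 - <<'E'
import cv2
i=cv2.imread('pics/w1.png')[50:190,220:330];cv2.imwrite('pics/w1c.png',cv2.resize(i,None,fx=4.2,fy=4.2,interpolation=cv2.INTER_CUBIC))
E
```

```text
green 119 [273.9 119.9] z [28.3 93.8 95.4] med [489.3 232.3  93.8] ((273.5, 120.0), (20.0, 19.0), 90.0)
yellow 510 [291.7  71.7] z [73.4 95.5 97.9] med [520.9 262.5  95.5] ((291.0, 71.5), (17.0, 34.0), 90.0)
yellow 508 [290.7 165.7] z [48.1 94.7 97.6] med [483.9 189.1  94.7] ((290.0, 164.0), (20.0, 32.0), 90.0)
blue 347 [259.5  72.6] z [52.8 88.5 99.9] med [495.5 275.7  88.5] ((261.9725036621094, 73.09174346923828), (33.90705108642578, 14.17582893371582), 16.699243545532227)
blue 1813 [274.2 120.1] z [27.5 29.  30.5] med [488.2 232.7  29. ] ((274.5, 119.99998474121094), (38.99999237060547, 55.99999237060547), 0.0)
blue 311 [259.8 164.7] z [51.5 88.7 99.7] med [457.4 202.   88.7] ((264.1346435546875, 163.684814453125), (13.810423851013184, 36.078399658203125), 74.47589111328125)
head [[487.87265886 232.94856061 105.        ]] 176 285.2692 [487.87132318 232.9518225  103.80466259]
```

View pics/w1c.png

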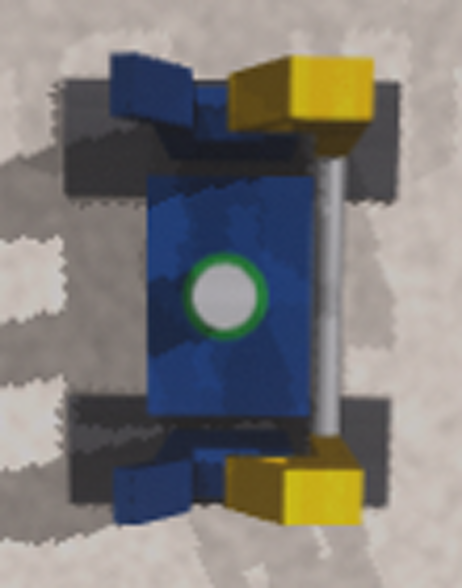

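```bash
cat >> clip.py <<'E'
def fitc(z0,k):
    q=onz(c,np.argwhere(k)[:,::-1].astype(float),z0)[:,:2]
    return cv2.minAreaRect(q.astype(np.float32))
k=[k for a,k in comps((h>105)&(h<125)&(s>120)) if a>1000][0]
cnt=max(cv2.findContours(k.astype(np.uint8),cv2.RETR_EXTERNAL,cv2.CHAIN_APPROX_NONE)[0],key=len)[:,0]
print(fitc(30,k))
# side edges: left, right cols per row
E_=[];
for lr in (0,1):
    pts=[]
    for r in range(100,142):
        cc=np.nonzero(k[r])[0]; pts.append(((cc.max()+.5) if lr else (cc.min()-.5),r))
    q=onz(c,pts,30)[:,:2].astype(np.float32)
    l=cv2.fitLine(q,cv2.DIST_HUBER,0,.01,.01).ravel(); print('edge',lr,l, np.arctan2(l[1],l[0]))
    E_.append(l)
yaw=1.104; x=np.array([np.sin(yaw),-np.cos(yaw)]); y=np.array([np.cos(yaw),np.sin(yaw)])
print('x edges',[l[2:]@x for l in E_],'punch x,y',np.array([488,232.9])@x,np.array([488,232.9])@y)
E
python3 clip.py|tail -4
```

```text
((487.8586120605469, 232.8765869140625), (59.07926559448242, 41.39554977416992), 62.73173904418945)
edge 0 [4.6011010e-01 8.8786185e-01 4.6695486e+02 2.3816173e+02] 1.0926771
edge 1 [4.4167691e-01 8.9717418e-01 5.0987326e+02 2.3075345e+02] 1.1133294
x edges [np.float64(309.8181480966085), np.float64(351.4788335072578)] punch x,y 330.97968473077935 427.59660697380883
```

carry_out(deltas=[[[2.34, -0.17, 0], 0, 1], [[2.34, -0.17, 0], 0, 1], [[2.35, -0.16, 0], 0, 1], [[0, 0, 2.5], 0, 1], [[0, 0, 2.5], 0, 1], [[0, 0, 2.5], 0, 1], [[0, 0, 2.5], 0, 1], [[0, 0, 2.5], 0, 1], [[0, 0, 1.5], 0, 1], [[0, 0, 1.0], 0, 1], [[0, 0, 0], 0, 1], [[0, 0, 0], 0, 1]])

```text
clock: 3.78
eef_pos: [487.2, 234.5, 68.0]
eef_rot: [3.142, -0.0, 1.107]
wrist_force: [0.6, -0.6, -0.6]
finger_gap: 93.8
```

carry_out(deltas=[[[0, 0, 0], 0, 0], [[0, 0, 0], 0, 0], [[0, 0, 0], 0, 0], [[0, 0, 0], 0, 0], [[0, 0, 0], 0, 0], [[0, 0, 0], 0, 0], [[0, 0, 0], 0, 0], [[0, 0, 0], 0, 0], [[0, 0, 0], 0, 0], [[0, 0, 0], 0, 0]], grip_force=25)

```text
clock: 4.62
eef_pos: [487.3, 233.9, 67.5]
eef_rot: [-3.142, 0.0, 1.106]
wrist_force: [-0.6, -0.5, 0.5]
finger_gap: 30.8
```

carry_out(deltas=[[[0, 0, 0], 0, 0], [[0, 0, 0], 0, 0], [[0, 0, 0], 0, 0], [[0, 0, 0], 0, 0]])

```text
clock: 4.95
eef_pos: [487.3, 233.9, 67.5]
eef_rot: [-3.142, 0.0, 1.106]
wrist_force: [-0.8, 0.0, -0.6]
finger_gap: 17.4
```

carry_out(deltas=[[[0, 0, -1], 0, 0], [[0, 0, -2], 0, 0], [[0, 0, -2], 0, 0], [[0, 0, -2], 0, 0], [[0, 0, -2], 0, 0], [[0, 0, -2], 0, 0], [[0, 0, -2], 0, 0], [[0, 0, -2], 0, 0], [[0, 0, 0], 0, 0], [[0, 0, 0], 0, 0]])

```text
clock: 5.78
eef_pos: [487.5, 234.0, 218.4]
eef_rot: [3.14, -0.001, 1.106]
wrist_force: [-0.0, 0.4, -1.5]
finger_gap: 17.4
```

```bash
python3 - <<'E'
from h import *
s=manip.read_state(); print(s['clock'],s['eef_pos'],s['eef_rot'],s['wrist_force'],s['finger_gap'])
p,d,c=cap('wrist'); cv2.imwrite('pics/w2.png',p[:,:,::-1])
z=np.load('top0.npz');p,d=z['p'],z['d'];c=vision.calibration('top')
H=hsv(p);h,s_,v=H[...,0],H[...,1],H[...,2]
m=(h>35)&(h<90)&(s_>60);m[:150]=0;m[185:]=0;m[:,:272]=0;m[:,302:]=0
a=np.argwhere(m)[:,::-1];print(m.sum(),a.min(0),a.max(0),onz(c,(a.min(0)+a.max(0))/2.,30))
E
```

```text
5.7833 [487.49365732 234.02318729 218.41711437] [ 3.14039719e+00 -1.38547394e-03  1.10641609e+00] [-0.00952709  0.39150062 -1.51177269] 17.402853583576594
60 [277 161] [293 176] [[520.30800682 -47.77209594  30.        ]]
```

View pics/w2.png

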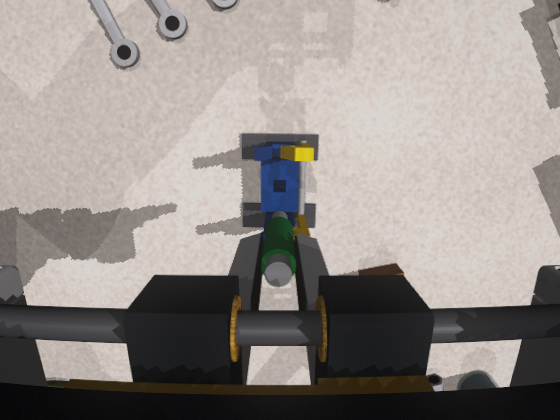

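carry_out(deltas=[[[0, 0, 0], -6, 0], [[0, 0, 0], -6, 0], [[-1.3, 0.4, 0], 0, 0], [[-2.4, 0.7, 0], 0, 0], [[-2.4, 0.7, 0], 0, 0], [[-2.4, 0.7, 0], 0, 0], [[-2.4, 0.7, 0], 0, 0], [[-2.4, 0.7, 0], 0, 0], [[-2.4, 0.7, 0], 0, 0], [[-2.4, 0.7, 0], 0, 0], [[-2.4, 0.7, 0], 0, 0], [[-2.4, 0.7, 0], 0, 0], [[-2.4, 0.7, 0], 0, 0], [[-2.4, 0.7, 0], 0, 0], [[-2.4, 0.7, 0], 0, 0], [[-2.4, 0.7, 0], 0, 0], [[-2.0, 0.7, 0], 0, 0], [[0, 0, 0], 0, 0], [[0, 0, 0], 0, 0], [[0, 0, 0], 0, 0]])

```text
clock: 7.5
eef_pos: [498.6, -125.3, 216.9]
eef_rot: [-3.14, -0.0, 1.314]
wrist_force: [-0.3, 0.7, -0.5]
finger_gap: 17.2
```

```bash
python3 - <<'E'
from h import *
s=manip.read_state(); print(s['clock'],s['eef_pos'],s['eef_rot'],s['wrist_force'],s['finger_gap'])
p,d,c=cap('wrist'); cv2.imwrite('pics/w3.png',p[:,:,::-1]);np.savez('w3.npz',p=p,d=d,**c)
E
```

```text
7.5 [ 498.57316814 -125.34340172  216.94038444] [-3.14042164e+00 -1.79077141e-04  1.31428606e+00] [-0.34956185  0.72039362 -0.46078012] 17.226773351832062
```

View pics/w3.png

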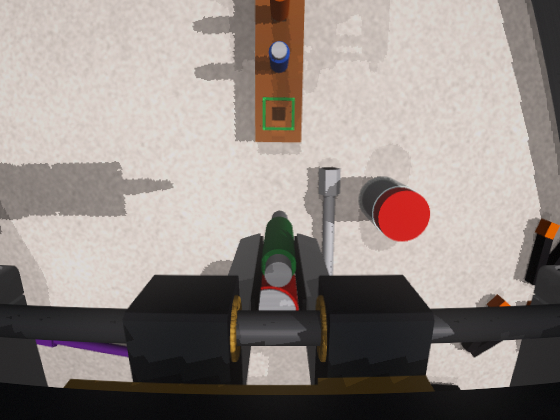

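Hole and green frame at (278,114), blue punch head at (279,49), held foot tip near (279,215). Now to measure the frame and check the punch's tilt.

```bash
python3 - <<'E'
from h import *
z=np.load('w3.npz');p,d=z['p'],z['d'];c={k:z[k] for k in('mtx','distortion','eye','orientation')}
H=hsv(p);h,s,v=H[...,0],H[...,1],H[...,2]
m=(h>45)&(h<90)&(s>100);m[:90]=0;m[135:]=0;m[:,:255]=0;m[:,305:]=0
a=np.argwhere(m)[:,::-1].astype(float)
print(cv2.minAreaRect(onz(c,a,30)[:,:2].astype(np.float32)), np.median(cloud(c,d,m)[0],0))
m=(v<75)&(s>80);m[:104]=0;m[123:]=0;m[:,:268]=0;m[:,290:]=0
a=np.argwhere(m)[:,::-1].astype(float);print(m.sum(),a.mean(0),onz(c,a,30)[:,:2].mean(0))
m=(h>5)&(h<16)&(s>100);m[140:]=0;m[:,:245]=0;m[:,315:]=0
for lr in (0,1):
    pts=[((np.nonzero(m[r])[0].max()+.5) if lr else (np.nonzero(m[r])[0].min()-.5),r) for r in range(70,135)]
    q=onz(c,pts,30)[:,:2].astype(np.float32);l=cv2.fitLine(q,cv2.DIST_HUBER,0,.01,.01).ravel();print(l,np.arctan2(l[1],l[0])%np.pi)
s_=manip.read_state();T=s_['eef_pos'];M=R.from_euler('xyz',s_['eef_rot']).as_matrix()
for dz in (62.5,30.5,-27.5,-37.5): print(dz,proj(c,T+M@[0,0,dz]))
# held punch pixel midline
g=(h>45)&(h<90)&(s>100);
for r in range(215,285,8):
    cc=np.nonzero(g[r,255:305])[0]+255
    if len(cc): print(r,cc.min(),cc.max(),(cc.min()+cc.max())/2)
i=p[195:300,220:340,::-1];cv2.imwrite('pics/w3c.png',cv2.resize(i,None,fx=5,fy=5,interpolation=cv2.INTER_CUBIC))
E
```

```text
((517.5364379882812, -49.6121826171875), (33.46516418457031, 32.86723709106445), 74.78785705566406) [514.96581297 -47.42518802  30.18516476]
123 [278.05691057 113.54471545] [517.06725197 -49.8963704 ]
[ 2.6690358e-01  9.6372324e-01  4.9702960e+02 -2.8122381e+01] 1.3006178
[ 2.7120954e-01  9.6252030e-01  5.4390790e+02 -4.4728729e+01] 1.2961469
62.5 [[279.3447849  215.23806096]]
30.5 [[279.44625585 228.37129897]]
-27.5 [[279.72495727 264.61341393]]
-37.5 [[279.79272504 273.4645208 ]]
223 284 289 286.5
231 286 291 288.5
239 282 282 282.0
247 275 280 277.5
255 264 292 278.0
263 262 295 278.5
271 262 295 278.5
```

View pics/w3c.png

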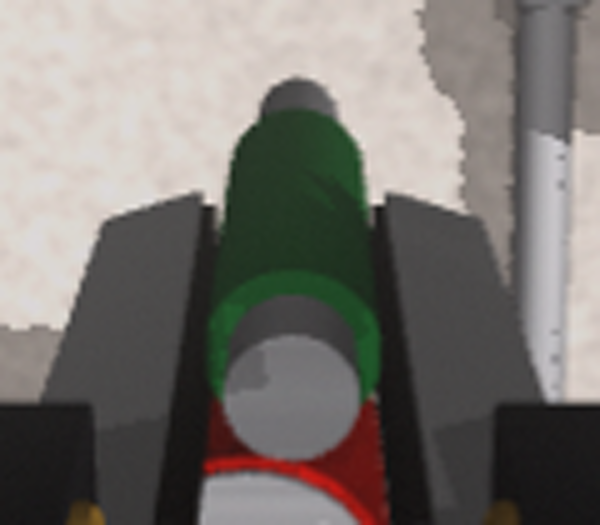

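carry_out(deltas=[[[0, 0, 0], 1, 0], [[2.6, -0.08, 0], 0, 0], [[2.6, -0.08, 0], 0, 0], [[2.65, -0.08, 0], 0, 0], [[0, 0, 2], 0, 0], [[0, 0, 2], 0, 0], [[0, 0, 2], 0, 0], [[0, 0, 2], 0, 0], [[0, 0, 2], 0, 0], [[0, 0, 1.6], 0, 0], [[0, 0, 0], 0, 0], [[0, 0, 0], 0, 0], [[0, 0, 0], 0, 0]])

```text
clock: 8.63
eef_pos: [518.3, -49.1, 102.7]
eef_rot: [3.14, -0.0, 1.298]
wrist_force: [1.0, -0.6, -0.3]
finger_gap: 17.4
```

```bash
python3 - <<'E'
from h import *
s=manip.read_state(); print(s['clock'],s['eef_pos'],s['eef_rot'],s['wrist_force'],s['finger_gap'])
p,d,c=cap('side'); a=p[170:290,150:270,::-1]
cv2.imwrite('pics/s4.png',cv2.resize(a,None,fx=4.5,fy=4.5,interpolation=cv2.INTER_CUBIC))
E
```

```text
8.6333 [518.34439942 -49.13615488 102.69312354] [ 3.14021401e+00 -1.68229073e-04  1.29835126e+00] [ 0.96000677 -0.55306301 -0.30815477] 17.404793569122234
```

View pics/s4.png

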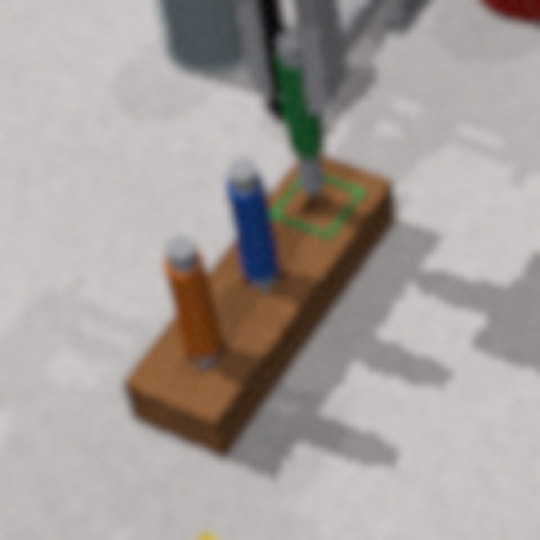

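carry_out(deltas=[[[0, -0.06, 0.3], 0, 0], [[0, 0, 0.5], 0, 0], [[0, 0, 0.5], 0, 0], [[0, 0, 0.5], 0, 0], [[0, 0, 0], 0, 0]])

```text
clock: 9.1
eef_pos: [516.7, -49.2, 82.3]
eef_rot: [-3.14, 0.0, 1.298]
wrist_force: [1.2, 0.1, -0.8]
finger_gap: 17.0
```

carry_out(deltas=[[[0, 0, 0.5], 0, 0], [[0, 0, 0.5], 0, 0], [[0, 0, 0.3], 0, 0], [[0, 0, 0.15], 0, 0], [[0, 0, 0], 0, 0]])

```text
clock: 9.52
eef_pos: [517.1, -49.2, 68.6]
eef_rot: [-3.141, 0.0, 1.298]
wrist_force: [-0.2, 0.7, -1.2]
finger_gap: 17.3
```

carry_out(deltas=[[[0, 0, 0.1], 0, 0], [[0, 0, 0], 0, 0.5], [[0, 0, 0], 0, 0.5], [[0, 0, 0], 0, 0.5], [[0, 0, 0], 0, 0.5], [[0, 0, 0], 0, 0.5], [[0, 0, 0], 0, 0.5], [[0, 0, 0], 0, 0.5], [[0, 0, 0], 0, 0.5]])

```text
clock: 10.27
eef_pos: [517.3, -49.2, 68.1]
eef_rot: [3.142, 0.0, 1.298]
wrist_force: [0.3, 0.3, 0.8]
finger_gap: 46.8
```

carry_out(deltas=[[[0, 0, -2], 0, 0.5], [[0, 0, -2.6], 0, 0.8], [[0, 0, -2.6], -2.7, 1], [[0, 0, -2.6], 0, 1], [[0, 0, -2.6], 0, 1], [[0, 0, -2.6], 0, 1], [[-2.3, 0.55, 0], 0, 1], [[-2.3, 0.55, 0], 0, 1], [[-2.3, 0.55, 0], 0, 1], [[-2.3, 0.55, 0], 0, 1], [[-2.3, 0.55, 0], 0, 1], [[-2.3, 0.55, 0], 0, 1], [[-2.3, 0.55, 0], 0, 1], [[-2.3, 0.55, 0], 0, 1], [[-2.3, 0.55, 0], 0, 1], [[-2.1, 0.55, 0], 0, 1], [[0, 0, 0], 0, 1], [[0, 0, 0], 0, 1]])

```text
clock: 11.77
eef_pos: [519.7, -284.2, 217.6]
eef_rot: [-3.141, -0.0, 1.344]
wrist_force: [0.4, 0.2, -0.3]
finger_gap: 93.9
```

```bash
python3 - <<'E'
from h import *
s=manip.read_state(); print(s['clock'],s['joints'],s['eef_pos'],s['eef_rot'],s['wrist_force'],s['finger_gap'])
p,d,c=cap('wrist'); cv2.imwrite('pics/w5.png',p[:,:,::-1]);np.savez('w5.npz',p=p,d=d,**c)
p,d,c=cap('side'); a=p[170:290,150:270,::-1]
cv2.imwrite('pics/s5.png',cv2.resize(a,None,fx=4.5,fy=4.5,interpolation=cv2.INTER_CUBIC))
E
```

```text
11.7667 [-5.62378082e-01  3.84864241e-01  1.37258757e+00  9.26415201e-05
  1.38484516e+00 -3.35603900e-01] [ 519.68016876 -284.24503808  217.60085797] [-3.14095761e+00 -3.17914653e-04  1.34400488e+00] [ 0.37584296  0.21708812 -0.3398483 ] 93.91220939531445
```

View pics/w5.png

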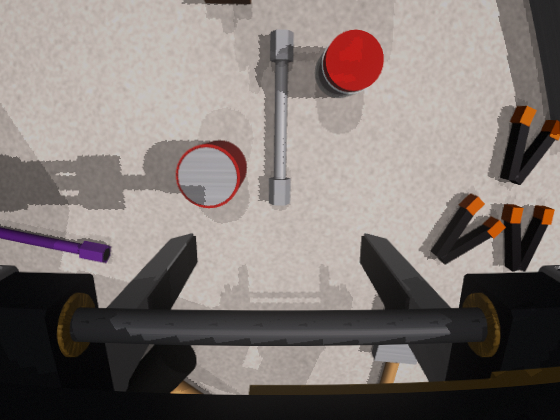

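View pics/s5.png

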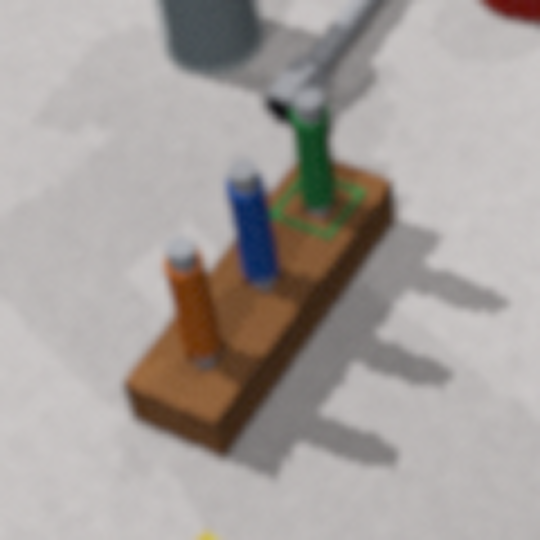

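The green punch stands as deep as its neighbours. The steel spanner's heads are at (282,45) and (280,190), with the jar lid at (354,61) and the tin lid at (209,175).

```bash
python3 - <<'E'
from h import *
z=np.load('w5.npz');p,d=z['p'],z['d'];c={k:z[k] for k in('mtx','distortion','eye','orientation')}
m=np.zeros(d.shape,bool);m[20:215,262:302]=1
P,uv=cloud(c,d,m);k=(P[:,2]>7)&(P[:,2]<30);q=P[k]
r=cv2.minAreaRect(q[:,:2].astype(np.float32));print(r)
l=cv2.fitLine(q[:,:2].astype(np.float32),cv2.DIST_HUBER,0,.01,.01).ravel()
a=np.arctan2(l[1],l[0])%np.pi;print('ang',a)
u=np.array([np.cos(a),np.sin(a)]);n=np.array([np.sin(a),-np.cos(a)])
t=(q[:,:2])@u;w=q[:,:2]@n
mid=(t.min()+t.max())/2;print(t.min(),t.max(),t.max()-t.min())
for a0,b0 in [(-95,-68),(-60,-20),(-20,20),(20,60),(68,95)]:
    b=(t-mid>a0)&(t-mid<b0);print(a0,np.percentile(w[b],[1,50,99]),(w[b].min()+w[b].max())/2,q[b,2].max())
cen=mid*u+n*np.median(w);print('cen',cen)
mm=np.zeros_like(m);
s=manip.read_state();print('rel',(R.from_euler('xyz',s['eef_rot']).as_matrix().T[:, :2]@(cen-s['eef_pos'][:2])))
for n_,cx,box,zz in [('jar',0,(25,100,318,388),80),('tin',0,(140,212,172,248),75)]:
    m=np.zeros(d.shape,bool);m[box[0]:box[1],box[2]:box[3]]=1
    P,_=cloud(c,d,m);k=P[:,2]>zz-4;print(n_,cv2.minEnclosingCircle(P[k,:2].astype(np.float32)))
E
```

```text
((536.487548828125, -216.47573852539062), (190.525146484375, 24.97838020324707), 76.55915069580078)
ang 1.3347073
-180.2431774571308 10.269351859860016 190.51252931699082
-95 [559.89630699 571.80903143 584.71411265] 572.3553637860844 22.94665648540547
-60 [565.52354549 572.41401402 579.32677757] 572.4627528945698 18.6510021759737
-20 [566.32750859 572.98430652 579.67966172] 573.0351657120791 19.06079651752316
20 [566.02616151 572.69974256 579.56131317] 572.8014006863972 19.15013828920746
68 [560.32787477 572.23757248 584.29752626] 572.3686826459799 23.274897001513352
cen [ 536.71019166 -216.53101901]
rel [6.85700145e+01 1.50526262e+00 1.54727390e-02]
jar ((613.638427734375, -178.2646026611328), 26.968523025512695)
tin ((454.0543212890625, -251.79342651367188), 32.26519775390625)
```

carry_out(deltas=[[[2.3, 0.05, 0], 0.5, 0.6], [[2.3, 0.05, 0], 0, 0.6], [[2.26, 0.05, 0], 0, 0.6], [[0, 0, 2.5], 0, 0.6], [[0, 0, 2.5], 0, 0.6], [[0, 0, 2.5], 0, 0.6], [[0, 0, 2.5], 0, 0.6], [[0, 0, 2.5], 0, 0.6], [[0, 0, 2], 0, 0.6], [[0, 0, 1.5], 0, 0.6], [[0, 0, 1], 0, 0.6], [[0, 0, 0], 0, 0.6], [[0, 0, 0], 0, 0.6]])

```text
clock: 12.95
eef_pos: [537.3, -216.9, 48.5]
eef_rot: [3.141, 0.0, 1.337]
wrist_force: [-0.5, 1.1, -0.6]
finger_gap: 56.4
```

carry_out(deltas=[[[0, 0, 1], 0, 0.6], [[0, 0, 0.8], 0, 0.6], [[0, 0, 0.5], 0, 0.6], [[0, 0, 0], 0, 0.6], [[0, 0, 0], 0, 0], [[0, 0, 0], 0, 0], [[0, 0, 0], 0, 0], [[0, 0, 0], 0, 0], [[0, 0, 0], 0, 0], [[0, 0, 0], 0, 0], [[0, 0, 0], 0, 0], [[0, 0, 0], 0, 0], [[0, 0, 0], 0, 0], [[0, 0, 0], 0, 0]], grip_force=60)

```text
clock: 14.12
eef_pos: [537.1, -217.3, 25.0]
eef_rot: [-3.142, -0.0, 1.337]
wrist_force: [0.7, -0.5, -0.5]
finger_gap: 0.2
```

The gap closed to 0.2 mm, so there's no spanner in the grip. I'll look.

```bash
python3 - <<'E'
from h import *
p,d,c=cap('wrist'); cv2.imwrite('pics/w6.png',p[:,:,::-1])
p,d,c=cap('side'); a=p[100:240,150:330,::-1]
cv2.imwrite('pics/s6.png',cv2.resize(a,None,fx=4,fy=4,interpolation=cv2.INTER_CUBIC))
print(manip.read_state())
E
```

```text
{'clock': 14.2167, 'joints': array([-4.47693559e-01,  5.65700433e-01,  1.58873550e+00, -1.90003486e-05,
        9.87165995e-01, -2.13645325e-01]), 'qd': array([ 8.77299941e-04,  2.07873774e-03,  5.33782502e-04,  6.18462817e-05,
        1.21663506e-03, -5.71501990e-04]), 'effort': array([-1.15936280e-03, -6.16591287e+01, -2.92281389e+01,  5.77023416e-02,
        3.20196035e-02,  1.31636389e-05]), 'eef_pos': array([ 537.10873717, -217.33038196,   25.04934252]), 'eef_rot': array([-3.14158023e+00,  1.35276368e-05,  1.33675856e+00]), 'wrist_force': array([-0.363476  , -0.45326749, -0.61382713]), 'moment': array([-0.09538452,  0.10633947, -0.02804807]), 'finger_gap': 0.25142937105579033}
```

View pics/w6.png

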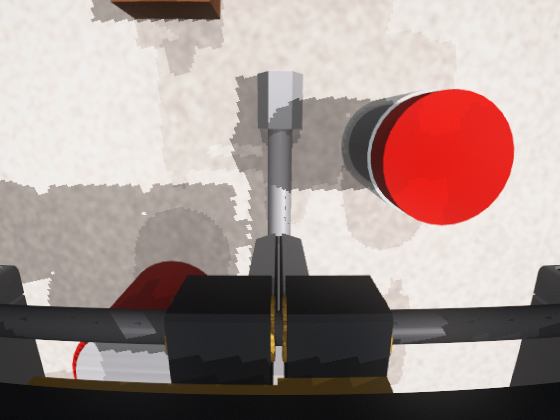

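View pics/s6.png

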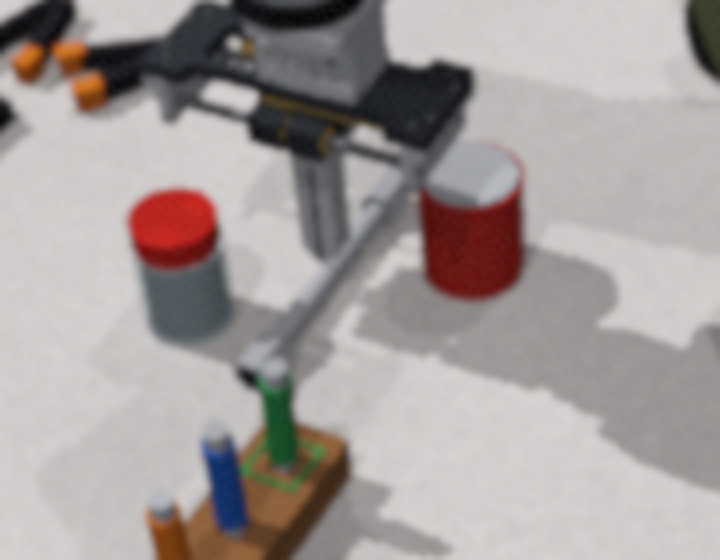

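```bash
python3 - <<'E'
from h import *
print(manip.tcp_to_tips, [x for x in dir(manip) if x[0]!='_'])
p,d,c=cap('side')
H=p[100:240,150:330]
P,uv=cloud(c,d,np.pad(np.ones((50,40),bool),((100,270),(205,315))))
k=(abs(P[:,0]-537)<30)&(abs(P[:,1]+217)<20)&(P[:,2]>25);print(P[k].min(0),P[k].max(0))
p,d,c=cap('wrist');cv2.imwrite('pics/w6c.png',cv2.resize(p[215:300,220:340,::-1],None,fx=6,fy=6,interpolation=cv2.INTER_CUBIC))
E
```

```text
22.0 ['Unreachable', 'read_state', 'tcp_to_tips']
[ 511.01555956 -224.14092811   69.06026922] [ 566.44702008 -197.04712031  223.24549872]
```

View pics/w6c.png

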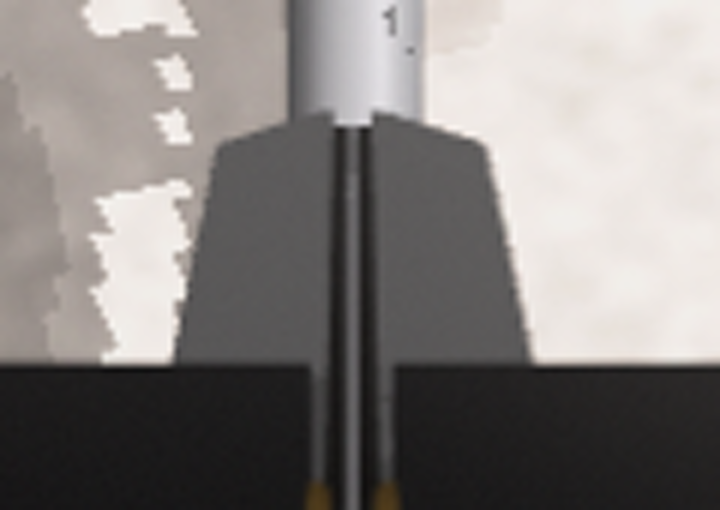

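```bash
python3 - <<'E'
from h import *
p,d,c=cap('wrist')
s=manip.read_state();M=R.from_euler('xyz',s['eef_rot']).as_matrix()
for u,v in [(260,242),(270,236),(265,255),(265,270),(279,228),(278,236),(278.,245),(278,215),(280,190),(278,258),(278,275),(290,240)]:
    u=int(u);m=np.zeros(d.shape,bool);m[v,u]=1
    P=cloud(c,d,m)[0]
    print((u,v),p[v,u],P.round(1), (M.T@(P[0]-s['eef_pos'])).round(1))
for dz in (0,10,15,22): print(dz,proj(c,s['eef_pos']+M@[8,0,dz]),proj(c,s['eef_pos']+M@[8,7,dz]))
E
```

```text
(260, 242) [92 90 91] [[ 528.9 -207.3   40.8]] [  7.8 -10.3 -15.7]
(270, 236) [93 92 92] [[ 533.9 -208.3   31.7]] [ 8.  -5.3 -6.7]
(265, 255) [92 90 90] [[ 532.3 -207.8   59.2]] [  8.1  -6.9 -34.2]
(265, 270) [88 87 87] [[ 532.7 -208.3   74.8]] [  7.7  -6.3 -49.7]
(279, 228) [202 200 203] [[ 538.7 -209.5   17.5]] [ 8.  -0.3  7.6]
(278, 236) [110 107 109] [[ 537.8 -210.7   27.7]] [ 6.5 -0.9 -2.6]
(278, 245) [106 104 105] [[ 537.9 -210.5   42.5]] [  6.8  -0.9 -17.4]
(278, 215) [196 194 196] [[ 539.9 -201.8   16.7]] [15.7 -0.9  8.3]
(280, 190) [209 206 210] [[ 544.5 -187.4   17.1]] [30.8  0.3  8. ]
(278, 258) [103 100 102] [[ 537.8 -211.1   58.2]] [  6.2  -0.8 -33.2]
(278, 275) [ 99  98 100] [[ 536.6 -215.9   66.2]] [  1.2  -0.8 -41.1]Traceback (most recent call last):
  File "<stdin>", line 6, in <module>
  File "h.py", line 19, in cloud
    n=cv2.undistortPoints(np.c_[u,v].astype(float).reshape(-1,1,2),c['mtx'],c['distortion']).reshape(-1,2)
      ~~~~~~~~~~~~~~~~~~~^^^^^^^^^^^^^^^^^^^^^^^^^^^^^^^^^^^^^^^^^^^^^^^^^^^^^^^^^^^^^^^^^^^
cv2.error: OpenCV(4.12.0) /io/opencv/modules/calib3d/src/undistort.dispatch.cpp:347: error: (-215:Assertion failed) CV_IS_MAT(_src) && CV_IS_MAT(_dst) && (_src->rows == 1 || _src->cols == 1) && (_dst->rows == 1 || _dst->cols == 1) && _src->cols + _src->rows - 1 == _dst->rows + _dst->cols - 1 && (CV_MAT_TYPE(_src->type) == CV_32FC2 || CV_MAT_TYPE(_src->type) == CV_64FC2) && (CV_MAT_TYPE(_dst->type) == CV_32FC2 || CV_MAT_TYPE(_dst->type) == CV_64FC2) in function 'cvUndistortPointsInternal'
```

```bash
python3 - <<'E'
from h import *
s=manip.read_state();M=R.from_euler('xyz',s['eef_rot']).as_matrix()
for n in ('wrist','side'):
    p,d,c=cap(n)
    P,uv=cloud(c,d,np.ones(d.shape,bool))
    L=(P-s['eef_pos'])@M   # tool coords
    rgb=p[uv[:,1],uv[:,0]].astype(int)
    red=(rgb[:,0]>rgb[:,1]*1.8)
    k=(abs(L[:,0])<45)&(abs(L[:,1])<95)&(L[:,2]<2)&~red
    for y0 in range(-90,90,12):
        b=k&(L[:,1]>=y0)&(L[:,1]<y0+12)
        if b.sum()>5: print(n,y0,b.sum(),'tool z max (ahead)',np.percentile(L[b,2],[90,95,98,100]).round(1),'x',np.percentile(L[b,0],[2,98]).round())
E
```

```text
wrist -90 578 tool z max (ahead) [-48.3 -48.  -47.7 -46.9] x [-45. -31.]
wrist -78 3378 tool z max (ahead) [-49.  -48.6 -48.2 -47.1] x [-43.  32.]
wrist -66 2135 tool z max (ahead) [-48.7 -48.4 -48.1 -46.9] x [-44.  27.]
wrist -54 3818 tool z max (ahead) [-114.5 -113.2 -111.8  -47.9] x [16. 27.]
wrist -42 4327 tool z max (ahead) [-114.8 -113.7 -112.6 -110.5] x [17. 27.]
wrist -30 5821 tool z max (ahead) [-114.7 -111.3 -107.7 -103.9] x [16. 32.]
wrist -18 9057 tool z max (ahead) [-108.1  -47.8  -27.5   -5.4] x [ 8. 32.]
wrist -6 9241 tool z max (ahead) [-48.8 -31.4 -15.9  -1.3] x [ 6. 32.]
wrist 6 8938 tool z max (ahead) [-109.1  -53.5  -31.4   -7.1] x [ 8. 32.]
wrist 18 5038 tool z max (ahead) [-114.4 -111.4 -107.5 -103.6] x [17. 32.]
wrist 30 3955 tool z max (ahead) [-113.9 -112.1  -25.6    1.9] x [20. 43.]
wrist 42 3388 tool z max (ahead) [-112.7  -36.   -25.9    1.5] x [20. 39.]
wrist 54 1536 tool z max (ahead) [-113.  -112.1 -111.1  -34.6] x [20. 27.]
wrist 66 3104 tool z max (ahead) [-101.  -100.3  -99.7  -53. ] x [-5. 32.]
wrist 78 14 tool z max (ahead) [-52.9 -52.7 -52.6 -52.5
[... 408 characters left out ...]
head) [-114.4 -108.  -103.4  -97.3] x [-9. 35.]
side -18 443 tool z max (ahead) [-29.7 -20.  -14.6  -7.6] x [-8. 36.]
side -6 346 tool z max (ahead) [-30.9 -17.3  -8.7  -4.3] x [-29.  37.]
side 6 236 tool z max (ahead) [-55.5 -31.3 -19.7  -8.3] x [-43.  36.]
side 18 77 tool z max (ahead) [-118.4 -114.6 -110.6 -107. ] x [ 7. 39.]
side 30 54 tool z max (ahead) [-114.8 -113.7 -112.6  -36.1] x [10. 30.]
side 42 88 tool z max (ahead) [-113.7  -54.6  -38.7  -26.2] x [-21.  44.]
side 54 168 tool z max (ahead) [-116.5 -113.1  -56.6  -53.5] x [-25.  34.]
side 66 210 tool z max (ahead) [-105.7 -102.7  -56.5  -52.7] x [-31.  35.]
side 78 95 tool z max (ahead) [-127.1 -110.8  -54.8  -54. ] x [-32.  39.]
```

Both cameras show the fingertips about 2–3 mm behind the reported TCP, not 22 mm ahead of it. The body is also about 25 mm further back than stated. So the fingers closed above the shank and touched nothing. I'll reopen, go about 22 mm lower and watch the force.

carry_out(deltas=[[[0, 0, 0], 0, 0.5], [[0, 0, 0], 0, 0.5], [[0, 0, 0], 0, 0.5], [[0, 0, 0], 0, 0.5], [[0, 0, 0], 0, 0.5], [[0, 0, 0], 0, 0.5], [[0, 0, 0], 0, 0.5], [[0, 0, 0], 0, 0.5], [[0, 0, 0.6], 0, 0.5], [[0, 0, 0.6], 0, 0.5], [[0, 0, 0.3], 0, 0.5], [[0, 0, 0], 0, 0.5], [[0, 0, 0], 0, 0.5]])

```text
clock: 15.55
eef_pos: [537.0, -217.2, 9.7]
eef_rot: [-3.141, -0.0, 1.337]
wrist_force: [-0.5, -0.6, 0.0]
finger_gap: 47.2
```

carry_out(deltas=[[[0, 0, 0.3], 0, 0.5], [[0, 0, 0.2], 0, 0.5], [[0, 0, 0], 0, 0.5], [[0, 0, 0], 0, 0.5]])

```text
clock: 15.88
eef_pos: [537.1, -217.3, 5.0]
eef_rot: [-3.141, 0.0, 1.337]
wrist_force: [0.8, 0.7, 0.3]
finger_gap: 46.7
```

carry_out(deltas=[[[0, 0, 0.15], 0, 0.5], [[0, 0, 0.1], 0, 0.5], [[0, 0, 0], 0, 0.5], [[0, 0, 0], 0, 0.5]])

```text
clock: 16.22
eef_pos: [537.1, -217.3, 2.5]
eef_rot: [-3.142, -0.0, 1.337]
wrist_force: [-0.2, 0.8, 0.3]
finger_gap: 47.4
```

```bash
python3 - <<'E'
from h import *
p,d,c=cap('wrist');cv2.imwrite('pics/w7.png',p[:,:,::-1])
s=manip.read_state();M=R.from_euler('xyz',s['eef_rot']).as_matrix();print(s['eef_pos'],s['wrist_force'])
P,uv=cloud(c,d,np.ones(d.shape,bool));L=(P-s['eef_pos'])@M
k=(L[:,0]<9.5)&(L[:,0]>7)&(abs(L[:,1])<45)&(abs(L[:,1])>20);print(np.sort(P[k,2])[:400:25])
E
```

```text
[ 537.10527264 -217.3301041     2.53159013] [-0.85473731 -1.0795195   0.7227093 ]
[-2.59172241 -1.99385291 -1.73368689 -1.52505208 -1.40301347 -1.31037291
 -1.19491223 -1.0599479  -0.92195997 -0.81185533 -0.67745448 -0.55175692
 -0.39101893 -0.1062084   2.66965148  7.90603393]
```

View pics/w7.png

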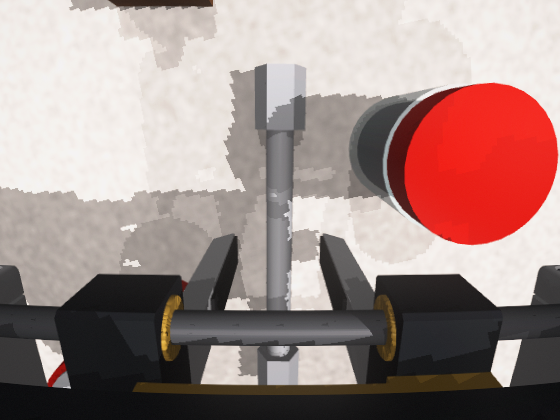

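Fingertips are now near the table, either side of the shank and clear of the jar and tin. Closing.

carry_out(deltas=[[[0, 0, 0], 0, 0], [[0, 0, 0], 0, 0], [[0, 0, 0], 0, 0], [[0, 0, 0], 0, 0], [[0, 0, 0], 0, 0], [[0, 0, 0], 0, 0], [[0, 0, 0], 0, 0], [[0, 0, 0], 0, 0], [[0, 0, 0], 0, 0]], grip_force=60)

```text
clock: 17.02
eef_pos: [537.1, -217.3, 2.5]
eef_rot: [3.142, 0.0, 1.337]
wrist_force: [1.0, -0.8, -0.5]
finger_gap: 12.4
```

carry_out(deltas=[[[0, 0, -0.5], 0, 0], [[0, 0, -1.5], 0, 0], [[0, 0, -2], 0, 0], [[0, 0, -2.5], 0, 0], [[0, 0, -2.5], 0, 0], [[0, 0, -2.5], 0, 0], [[0, 0, -2.5], 0, 0], [[0, 0, -2], 0, 0], [[0, 0, -1], 0, 0], [[0, 0, 0], 0, 0]])

```text
clock: 17.85
eef_pos: [537.8, -217.6, 174.7]
eef_rot: [3.138, 0.001, 1.337]
wrist_force: [-0.5, 0.1, -1.5]
finger_gap: 12.5
```

```bash
python3 - <<'E'
from h import *
p,d,c=cap('wrist');cv2.imwrite('pics/w8.png',p[:,:,::-1]);np.savez('w8.npz',p=p,d=d,**c)
s=manip.read_state();M=R.from_euler('xyz',s['eef_rot']).as_matrix();print(s['eef_pos'],s['wrist_force'],s['finger_gap'])
P,uv=cloud(c,d,np.ones(d.shape,bool));L=(P-s['eef_pos'])@M
k=(L[:,0]>20)&(L[:,0]<110)&(abs(L[:,1])<20)&(L[:,2]<20)&(L[:,2]>-60)
for a in range(20,105,8):
    b=k&(L[:,0]>=a)&(L[:,0]<a+8)
    if b.sum()>3: print(a,b.sum(),'y',np.percentile(L[b,1],[1,50,99]).round(1),'top',np.percentile(L[b,2],3).round(1))
E
```

```text
[ 537.22319183 -217.36510839  172.79796021] [-0.59977055  0.38420369 -1.7119885 ] 12.385070738266975
20 386 y [-6.7 -0.3  6.6] top -17.0
28 402 y [-6.6  0.2  7.1] top -17.0
36 420 y [-6.5  0.2  7. ] top -17.0
44 425 y [-6.5  0.2  6.9] top -17.0
52 429 y [-6.4  0.2  6.8] top -16.9
60 583 y [-11.4   0.6  12.3] top -20.9
68 838 y [-11.9   0.2  12.7] top -21.3
76 901 y [-12.3   0.2  12.7] top -21.3
84 895 y [-12.1   0.2  12.5] top -21.4
92 376 y [-12.    0.1  12.4] top -21.4
```

View pics/w8.png

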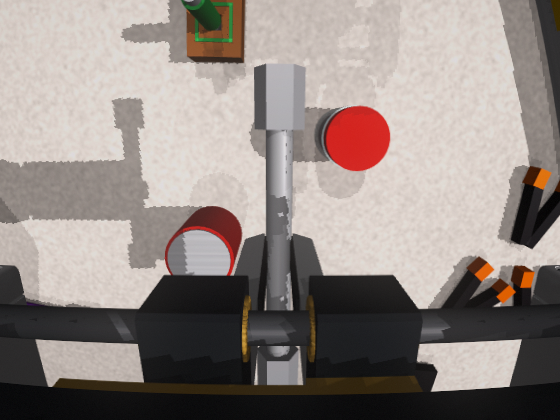

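Spanner is held level and centred: axis about 10 mm above the reported TCP, head end about 95 mm from it. Moving over the clip.

carry_out(deltas=[[[0, 0, 0], 6.8, 0], [[0, 0, 0], 6.8, 0], [[0, 0, 0], 0, 0]])

```text
clock: 18.15
eef_pos: [536.5, -217.1, 170.7]
eef_rot: [-3.139, 0.0, 1.094]
wrist_force: [0.1, -0.8, -1.4]
finger_gap: 12.5
```

carry_out(deltas=[[[1.0, -0.66, 0], 0, 0], [[1.9, -1.24, 0], 0, 0], [[2.1, -1.38, 0], 0, 0], [[2.1, -1.38, 0], 0, 0], [[2.1, -1.38, 0], 0, 0], [[2.1, -1.38, 0], 0, 0], [[2.1, -1.38, 0], 0, 0], [[2.1, -1.38, 0], 0, 0], [[2.1, -1.38, 0], 0, 0], [[2.1, -1.38, 0], 0, 0], [[2.1, -1.38, 0], 0, 0], [[2.1, -1.38, 0], 0, 0], [[2.1, -1.38, 0], 0, 0], [[2.1, -1.38, 0], 0, 0], [[2.1, -1.38, 0], 0, 0], [[2.1, -1.38, 0], 0, 0], [[2.1, -1.38, 0], 0, 0], [[2.1, -1.38, 0], 0, 0], [[1.4, -0.84, 0], 0, 0], [[0, 0, 0], 0, 0]])

```text
clock: 19.82
eef_pos: [486.7, 235.9, 171.7]
eef_rot: [-3.141, 0.0, 1.107]
wrist_force: [-0.2, -0.2, -2.1]
finger_gap: 12.2
```

```bash
python3 - <<'E'
from h import *
s=manip.read_state();print(s['clock'],s['eef_pos'],s['eef_rot'],s['finger_gap'])
t=np.array([487.9,232.9]);M=R.from_euler('xyz',s['eef_rot']).as_matrix()
print(M.T[:,:2]@(t-s['eef_pos'][:2]))
E
```

```text
19.8167 [486.7213173  235.90726492 171.70004647] [-3.14051968e+00  4.83165319e-04  1.10651360e+00] 12.192590091479731
[-2.16113217e+00  2.40050840e+00 -1.53150420e-03]
```

carry_out(deltas=[[[-0.2, 0.22, 0], 0.3, 0], [[0, 0, 1.5], 0, 0], [[0, 0, 2], 0, 0], [[0, 0, 2], 0, 0], [[0, 0, 1], 0, 0], [[0, 0, 0.5], 0, 0], [[0, 0, 0], 0, 0], [[0, 0, 0], 0, 0], [[0, 0, 0], 0, 0]])

```text
clock: 20.57
eef_pos: [489.7, 230.3, 103.6]
eef_rot: [3.141, -0.001, 1.094]
wrist_force: [-0.4, -0.7, -1.4]
finger_gap: 12.2
```

```bash
python3 - <<'E'
from h import *
s=manip.read_state();print(s['clock'],s['eef_pos'],s['eef_rot'],s['finger_gap'],s['wrist_force'])
t=np.array([487.9,232.9]);M=R.from_euler('xyz',s['eef_rot']).as_matrix()
print(M.T[:,:2]@(t-s['eef_pos'][:2]))
p,d,c=cap('wrist');cv2.imwrite('pics/w9.png',p[:,:,::-1]);np.savez('w9.npz',p=p,d=d,**c)
p,d,c=cap('side');cv2.imwrite('pics/s9.png',cv2.resize(p[260:390,130:260,::-1],None,fx=4.5,fy=4.5,interpolation=cv2.INTER_CUBIC))
E
```

```text
20.5667 [489.66804963 230.31036792 103.60494238] [ 3.14052588e+00 -1.16563439e-03  1.09432535e+00] 12.233074702955188 [-0.35644433 -0.67732748 -1.38091826]
[ 1.49028629e+00 -2.75884742e+00 -1.20592700e-03]
```

View pics/w9.png

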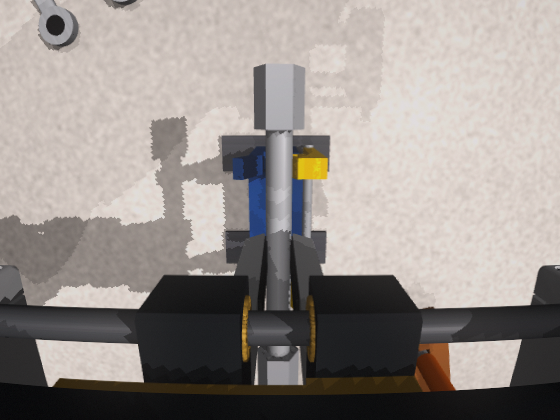

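View pics/s9.png

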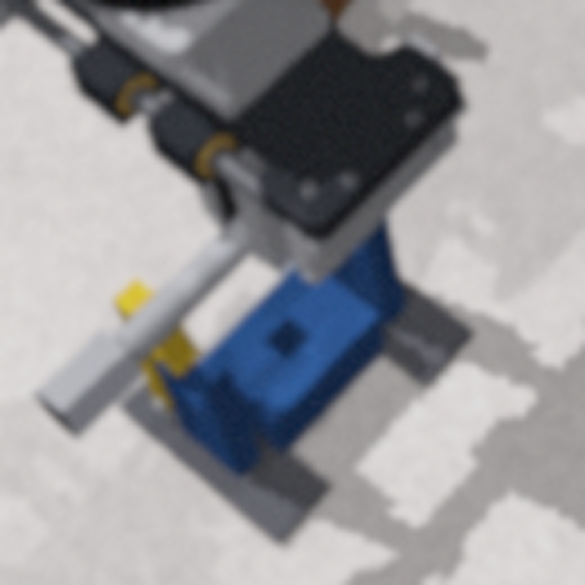

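carry_out(deltas=[[[0, 0, 0], 0, 0], [[0, 0, 0], 0, 0], [[0, 0, 0], 0, 0]])

```text
clock: 20.92
eef_pos: [489.2, 230.3, 102.7]
eef_rot: [3.141, -0.0, 1.094]
wrist_force: [0.5, -0.7, -1.5]
finger_gap: 12.5
```

```bash
python3 - <<'E'
from h import *
s=manip.read_state();print(s['clock'],s['eef_pos'],s['eef_rot'])
M=R.from_euler('xyz',s['eef_rot']).as_matrix()
p,d,c=cap('wrist')
P,uv=cloud(c,d,np.ones(d.shape,bool));L=(P-s['eef_pos'])@M
H=hsv(p)[uv[:,1],uv[:,0]].astype(int)
w=np.load('w1.npz');c1={k:w[k] for k in('mtx','distortion','eye','orientation')}
P1,uv1=cloud(c1,w['d'],np.ones(d.shape,bool));H1=hsv(w['p'])[uv1[:,1],uv1[:,0]].astype(int)
x=np.array([np.sin(1.1),-np.cos(1.1)]);y=np.array([np.cos(1.1),np.sin(1.1)])
for n,P,H in (('w1',P1,H1),('now',P,H)):
    q=P[:,:2]-[487.9,232.9];X,Y=q@x,q@y
    a=(H[:,0]>20)&(H[:,0]<34)&(H[:,1]>120)&(Y>25)&(Y<60)&(X>-5)&(X<60)&(P[:,2]>94.5)
    b=(H[:,0]>105)&(H[:,0]<125)&(H[:,1]>120)&(Y>25)&(Y<60)&(abs(X)<50)&(P[:,2]>94)
    print(n,'nose',a.sum(),np.percentile(X[a],[2,50,98]).round(1),np.percentile(Y[a],[2,98]).round(1),'prong',b.sum(),np.percentile(X[b],[2,50,98]).round(1),np.percentile(Y[b],[2,98]).round(1))
k=(L[:,0]>20)&(L[:,0]<60)&(abs(L[:,1])<9)&(L[:,2]<0)&(L[:,2]>-19)
q=P[k,:2]-[487.9,232.9];print('shank X',np.percentile(q@x,[1,50,99]),)
for lo,hi in((20,30),(50,60)):
    k2=k&(L[:,0]>lo)&(L[:,0]<hi);q=P[k2,:2]-[487.9,232.9];print(lo,np.percentile(q@x,[1,99]).mean(),np.percentile(P[k2,2],97))
print('TCP in clip',(s['eef_pos'][:2]-[487.9,232.9])@x,(s['eef_pos'][:2]-[487.9,232.9])@y)
E
```

```text
20.9167 [489.19790872 230.32581477 102.7386084 ] [ 3.14141899e+00 -1.96676509e-04  1.09428415e+00]
w1 nose 317 [12.6 20.4 29.7] [35.5 47.3] prong 122 [-22.4 -18.8 -15.2] [36.5 47.1]
now nose 684 [12.3 21.1 29.9] [36.  47.4] prong 240 [-22.9 -19.6 -16.7] [36.5 47.9]
shank X [-4.24008158  2.56918222  9.36045959]
20 2.2616513935187266 117.72938193132646
50 2.6898567099939794 117.81692159320455
TCP in clip 2.3243462409329614 -1.7054064636883268
```

carry_out(deltas=[[[0.17, -0.25, 0], 0, 0], [[0, 0, 0.5], 0, 0], [[0, 0, 0.5], 0, 0], [[0, 0, 0.5], 0, 0], [[0, 0, 0], 0, 0], [[0, 0, 0], 0, 0], [[0, 0, 0], 0, 0]])

```text
clock: 21.55
eef_pos: [487.8, 232.9, 87.5]
eef_rot: [-3.142, 0.0, 1.094]
wrist_force: [0.1, -0.4, -1.9]
finger_gap: 12.7
```

```bash
cat > chk.py <<'E'
from h import *
s=manip.read_state();print(s['clock'],s['eef_pos'],s['eef_rot'],s['wrist_force'],s['finger_gap'])
x=np.array([np.sin(1.1),-np.cos(1.1)]);y=np.array([np.cos(1.1),np.sin(1.1)])
M=R.from_euler('xyz',s['eef_rot']).as_matrix()
p,d,c=cap('wrist')
P,uv=cloud(c,d,np.ones(d.shape,bool));L=(P-s['eef_pos'])@M
for lo,hi in((12,22),(22,30),(50,60)):
    k2=(L[:,0]>lo)&(L[:,0]<hi)&(abs(L[:,1])<9)&(L[:,2]<5)&(L[:,2]>-25)
    q=P[k2,:2]-[487.9,232.9];print(lo,'X',np.percentile(q@x,[1,99]).mean().round(2),'axis z',np.percentile(P[k2,2],97).round(1)-7)
H=hsv(p)[uv[:,1],uv[:,0]].astype(int);q=P[:,:2]-[487.9,232.9];X,Y=q@x,q@y
a=(H[:,0]>20)&(H[:,0]<34)&(H[:,1]>120)&(Y>25)&(Y<60)&(X>-5)&(X<70)&(P[:,2]>93)
print('nose',np.percentile(X[a],[2,50,98]).round(1),P[a,2].max())
print('TCP in clip',(s['eef_pos'][:2]-[487.9,232.9])@x,(s['eef_pos'][:2]-[487.9,232.9])@y)
E
python3 chk.py
```

```text
21.55 [487.75903076 232.9196599   87.5345598 ] [-3.14155278e+00  6.69524154e-05  1.09416761e+00] [ 0.1417002 -0.3948837 -1.916563 ] 12.707895134707963
12 X -0.24 axis z 95.7
22 X -0.19 axis z 95.7
50 X 0.24 axis z 95.6
nose [11.3 20.5 29.8] 199.66689844658032
TCP in clip -0.13455047896369474 -0.04642205095265741
```

carry_out(deltas=[[[0, 0, 0.3], -0.3, 0], [[0, 0, 0.3], 0, 0], [[0, 0, 0.3], 0, 0], [[0, 0, 0.3], 0, 0], [[0, 0, 0.2], 0, 0], [[0, 0, 0], 0, 0]])

```text
clock: 22.1
eef_pos: [487.4, 233.2, 73.3]
eef_rot: [-3.141, -0.0, 1.099]
wrist_force: [-3.4, 2.7, 0.1]
finger_gap: 12.6
```

```bash
python3 chk.py
```

```text
22.1 [487.38429503 233.24396323  73.3026413 ] [-3.14078553e+00 -4.20505114e-05  1.09938617e+00] [-3.40003653  2.7019193   0.08576816] 12.603665132401668
12 X -0.81 axis z 81.2
22 X -0.81 axis z 81.3
50 X -0.54 axis z 81.4
nose [14.4 23.6 33.2] 185.62551530947246
TCP in clip -0.6156204509649127 0.0726207879801407
```

carry_out(deltas=[[[0, 0, 0.3], 0, 0], [[0, 0, 0.3], 0, 0], [[0, 0, 0.3], 0, 0], [[0, 0, 0.3], 0, 0], [[0, 0, 0], 0, 0]])

```text
clock: 22.57
eef_pos: [487.4, 232.9, 60.6]
eef_rot: [-3.141, 0.001, 1.099]
wrist_force: [-2.3, 2.8, -5.1]
finger_gap: 12.5
```

carry_out(deltas=[[[0, 0, 0.2], 0, 0], [[0, 0, 0.2], 0, 0], [[0, 0, 0.1], 0, 0], [[0, 0, 0], 0, 0]])

```text
clock: 22.9
eef_pos: [487.7, 232.7, 56.1]
eef_rot: [-3.141, 0.001, 1.099]
wrist_force: [-1.2, 0.3, -7.0]
finger_gap: 12.4
```

```bash
python3 chk.py
```

```text
22.9 [487.65540918 232.68589778  56.1200144 ] [-3.14145921e+00  6.06279473e-04  1.09936288e+00] [-1.1883655   0.34579516 -6.97279025] 12.358351474041559
12 X -0.34 axis z 64.1
22 X -0.33 axis z 64.2
50 X -0.05 axis z 64.3
nose [11.6 20.6 29.9] 99.73394624683345
TCP in clip -0.120865206228705 -0.3017549237874005
```

The nose is back at its closed position and the axis is about 64 mm up. I'll press the last 2–3 mm to the slot floor.

carry_out(deltas=[[[0, 0, 0.1], 0, 0], [[0, 0, 0.1], 0, 0], [[0, 0, 0], 0, 0], [[0, 0, 0], 0, 0]])

```text
clock: 23.28
eef_pos: [488.0, 232.9, 54.8]
eef_rot: [3.141, -0.001, 1.099]
wrist_force: [1.3, -0.4, -0.9]
finger_gap: 12.8
```

```bash
python3 chk.py
```

```text
23.2833 [488.03609757 232.94458103  54.83083521] [ 3.14097233e+00 -5.05047980e-04  1.09934244e+00] [ 1.30340062 -0.39846673 -0.900224  ] 12.779120680890214
12 X -0.11 axis z 62.8
22 X -0.11 axis z 63.0
50 X 0.17 axis z 63.0
nose [11.4 20.5 29.7] 98.97278865693005
TCP in clip 0.10106937295566001 0.1014642664343165
```

carry_out(deltas=[[[0, 0, 0.1], 0, 0], [[0, 0, 0], 0, 0], [[0, 0, 0], 0, 0], [[0, 0, 0], 0, 0]])

```text
clock: 23.67
eef_pos: [487.7, 232.9, 53.6]
eef_rot: [3.142, -0.0, 1.099]
wrist_force: [-0.2, 0.1, -1.7]
finger_gap: 12.6
```

```bash
python3 chk.py
```

```text
23.6667 [487.74908832 232.93398969  53.57099256] [ 3.14155746e+00 -3.75129261e-05  1.09937093e+00] [-0.23625967  0.10820564 -1.67401316] 12.557529818495077
12 X -0.37 axis z 61.7
22 X -0.37 axis z 61.7
50 X -0.08 axis z 61.900000000000006
nose [11.5 20.5 29.7] 99.09588543513394
TCP in clip -0.1499111865072354 -0.038161090312882756
```

carry_out(deltas=[[[0, 0, 0.1], 0, 0], [[0, 0, 0], 0, 0], [[0, 0, 0], 0, 0], [[0, 0, 0], 0, 0]])

```text
clock: 24.05
eef_pos: [487.8, 233.0, 53.3]
eef_rot: [3.141, -0.0, 1.099]
wrist_force: [-3.5, -1.4, 8.9]
finger_gap: 12.6
```

On the floor: 8.9 N upward, spanner still held. Releasing.

carry_out(deltas=[[[0, 0, 0], 0, 0], [[0, 0, 0], 0, 0.45], [[0, 0, 0], 0, 0.45], [[0, 0, 0], 0, 0.45], [[0, 0, 0], 0, 0.45], [[0, 0, 0], 0, 0.45], [[0, 0, 0], 0, 0.45], [[0, 0, 0], 0, 0.45], [[0, 0, 0], 0, 0.45], [[0, 0, 0], 0, 0.45]])

```text
clock: 24.88
eef_pos: [487.7, 232.9, 52.5]
eef_rot: [-3.142, 0.0, 1.099]
wrist_force: [-0.2, 0.2, 0.4]
finger_gap: 42.3
```

carry_out(deltas=[[[0, 0, -1], 0, 0.45], [[0, 0, -2], 0, 0.45], [[0, 0, -2.5], 0, 0.45], [[0, 0, -2.5], 0, 0.45], [[0, 0, -2.5], 0, 0.45], [[0, 0, -2.5], 0, 0.45], [[0, 0, -2.5], 0, 0.45], [[-2.5, 0, 0], 0, 0.45], [[-2.5, 0, 0], 0, 0.45], [[-2.5, 0, 0], 0, 0.45], [[0, 0, 0], 0, 0.45], [[0, 0, 0], 0, 0.45]])

```text
clock: 25.88
eef_pos: [453.6, 165.6, 208.7]
eef_rot: [3.141, -0.001, 1.098]
wrist_force: [1.3, -0.4, 0.1]
finger_gap: 42.3
```

```bash
python3 - <<'E'
from h import *
s=manip.read_state();print(s['clock'],s['eef_pos'])
p,d,c=cap('wrist');cv2.imwrite('pics/w10.png',p[:,:,::-1])
P,uv=cloud(c,d,np.ones(d.shape,bool))
x=np.array([np.sin(1.1),-np.cos(1.1)]);y=np.array([np.cos(1.1),np.sin(1.1)])
q=P[:,:2]-[487.9,232.9];X,Y=q@x,q@y;Z=P[:,2]
k=(abs(X)<14)&(Z>50)&(Z<80)&(abs(Y)<105)
print('ends',Y[k].min(),Y[k].max())
for lo in(-30,-10,10,25,50,70):
    b=k&(Y>lo)&(Y<lo+8)&(abs(X)<(9 if abs(lo)<60 else 14)); 
    if b.sum()>5: print(lo,'X',np.percentile(X[b],[1,99]).mean().round(2),'top',np.percentile(Z[b],97).round(1))
H=hsv(p)[uv[:,1],uv[:,0]].astype(int)
a=(H[:,0]>20)&(H[:,0]<34)&(H[:,1]>120)&(abs(Y)<60)&(X>-5)&(X<60)&(Z>94.5)
for sg in (1,-1):
    b=a&(Y*sg>0); print('nose',b.sum(),np.percentile(X[b],[2,50,98]) if b.sum() else '')
p,d,c=cap('side');cv2.imwrite('pics/s10.png',p[:,:,::-1])
cv2.imwrite('pics/s10c.png',cv2.resize(p[260:390,130:260,::-1],None,fx=4.5,fy=4.5,interpolation=cv2.INTER_CUBIC))
E
```

```text
25.8833 [453.64772901 165.61035624 208.66757002]
ends -94.62864396090123 95.76876958030188
-30 X -0.49 top 68.9
-10 X -0.44 top 68.7
10 X -0.4 top 68.9
25 X -0.39 top 69.0
50 X -0.34 top 69.0
70 X -0.77 top 73.2
nose 325 [12.12290655 21.07198962 29.53686463]
nose 301 [11.79882876 20.59727327 29.46542865]
```

View pics/w10.png

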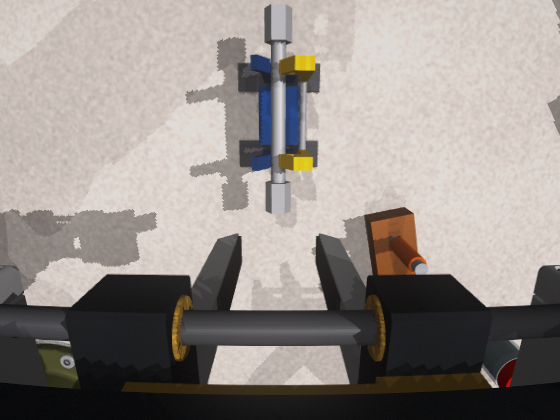

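View pics/s10.png

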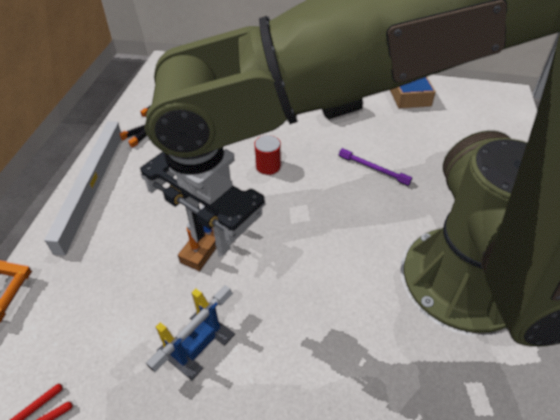

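View pics/s10c.png

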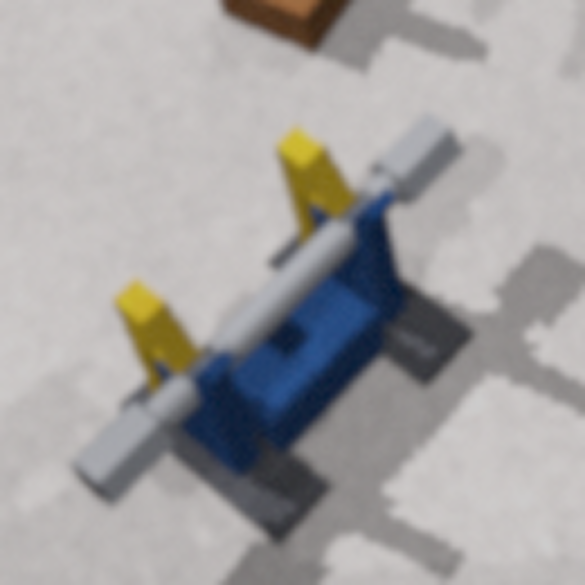

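The spanner is seated: axis 62 mm up, X about -0.4 mm, both noses at their closed position. One last top view of the rack, jar and tin before handing in.

```bash
python3 - <<'E'
from h import *
p,d,c=cap('top');a=cv2.resize(p[110:220,130:400,::-1],None,fx=2.9,fy=2.9,interpolation=cv2.INTER_CUBIC)
cv2.imwrite('pics/t11.png',np.clip(a*1.5,0,255).astype(np.uint8))
E
```

```text
(no output)
```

View pics/t11.png

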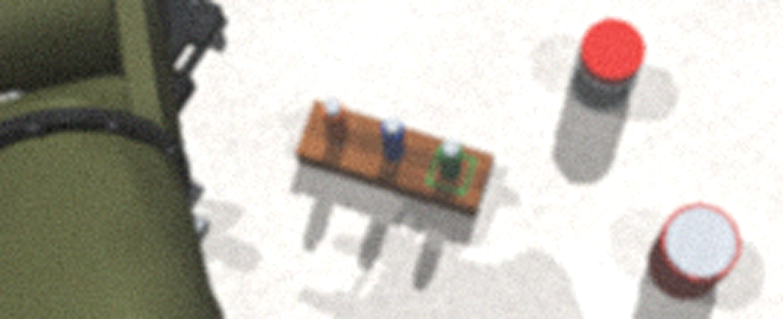

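The three punches stand alike at (333,104), (394,125) and (452,148). The jar (613,50) and tin (702,241) are at their starting pixels.

```bash
python3 -c "
from cell import workorder,manip
print(workorder.sign_off()); print(manip.read_state()['clock'])"
```

```text
the job is handed in; nothing more can be done
None
the job is handed in; nothing more can be done
```

The green punch is fully down in its own green-framed hole. The tube spanner was pressed with the gripper past the yellow jaw onto the floor of both forks, then let go. I handed the job in at about 26 s; no verdict was given.

**Last checks:**
- **Spanner:** its axis is about 62 mm up, 0.4 mm off the slot middle and within 1 mm lengthwise. Both jaw noses are back at their closed position. I felt 8.9 N from the fork floor while still holding it.
- **Green punch and bystanders:** in the final top view the green punch matches the other two in height and tilt. The blue and orange punches, jar and tin are at their starting pixels, and I never touched the purple look-alike.

**What disagreed:**
- **Fingertip position:** both cameras showed the fingertips 2–3 mm behind the reported TCP, not 22 mm ahead of it as stated. My first grasp of the spanner therefore closed on air above it, without contact. Going about 22 mm lower fixed it.
- **Finger opening:** it read slightly low on both parts, 12.5 mm on the 14 mm shank and 17.4 mm on the 18 mm sleeve.

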